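# Seat a touch-up tin on the tin-present pin of a paint bench dock

## Task

Set the short lidded paint tin upright in the round nest of the black checking dock, flat on the nest floor inside the rubber collar, so that its own weight keeps the tin-present pin pressed down. Lower it in rather than dropping it, let go, and leave the taller tin of the same width standing where it is.

Things in the scene. Friction and masses are not known exactly. Their poses are not given: they have to be found in the camera images.
- tin: The tin to place: closed round metal tin, pale label band, darker lid, 56 mm in diameter (57 at the rims), 75 mm tall, 0.3 to 0.5 kg, standing loose on the bench. Origin: centre of its underside; z up through the lid. Shortest of the group of four containers (the others are 125 mm or taller); grip it from above across its diameter at any yaw.
- tall_tin: Bystander, not to be moved: the same kind of tin, 56 mm in diameter but 125 mm tall. Origin: centre of its underside, z up. An aerosol can and a white bottle, each 52 mm in diameter and 130 to 150 mm tall, stand in the same group; the four change places, 115 mm or more between centres.
- nest (a point): Centre of the nest floor, 30 mm above the bench, z up. The dock (fixed, yaw varies) is a flat black box 150 x 225 mm with an aluminium top plate. A rubber collar, inner diameter 80, outer 100, height 10 mm, rings the nest; the steel pin stands at its centre. A display block, 90 mm along x, reaching 95 mm above the bench, stands 100 mm off on the point's -y side.
- pin (a joint): Travel in m of the tin-present pin, a steel plunger 12 mm in diameter at the nest's centre: 0 when free (top 8 mm above the nest floor), growing as it is pressed down, 0.008 when flush with the floor, 0.010 at its stop. A soft spring (0.4 N free, 1.2 N flush) raises it unless something rests on it: the tin's weight alone holds it down.
Not all that is in view belongs to the job. What is shaped like the tin but purple or yellow is not meant.

How it is judged (in metres and radians):
At the end, for the whole second after the job is handed in: The short tin stands upright (lid up, within about 6 degrees) inside the collar, its underside within 4 mm of the nest floor and its axis within 16 mm of the nest's centre, at rest and released, and the pin is held down by at least 6 mm of its 8 mm to flush (value of joint pin above 0.006 m and horizontal distance between tin and nest below 0.016 m and z of tin in the frame of nest between -0.004 and 0.004 m and angle between tin's own z axis and vertical below 0.1 rad and linear speed of tin below 0.02 m/s); the robot touches nothing.
It fails at once if the short tin is dropped into the nest (arrives faster than 0.7 m/s, a fall of 25 mm or more) (horizontal distance between tin and nest below 0.06 m and z of tin in the frame of nest below 0.03 m and linear speed of tin above 0.7 m/s).
It fails at once if the tall tin is moved by more than 30 mm or tipped over (distance of tall_tin from where it was at the start of the episode above 0.03 m or angle between tall_tin's own z axis and vertical above 0.35 rad).
It also fails if it takes over 42 s, if anything falls off the work surface, if the arm or the gripper's body presses on something with over 40 N, if the wrist force passes 120 N, or if a joint passes its speed limit or range.

## Robot

A 6-joint arm with a two-finger parallel gripper is mounted at the origin on the work surface. World frame = base frame: x ahead of the robot, y to its left, z up, the work surface at z = 0. Lengths are in mm, angles in rad, forces in N, time in s.
With the tool pointing down it reaches from about 350 to 775 mm from the base axis. Payload 7.3 kg.
Tool frame: the origin (TCP) lies at the very end of the fingers, on their centre line; the grasp point (between the pads) lies 19 mm behind it (bot.grip_point_offset is the distance from the TCP to the grasp point, in mm); z points along the fingers, y is the line along which they close (so a half turn about z gives the same grasp; the last joint's range is limited). The gripper opens to 92 mm and grips with 3 to 60 N. Pads are 19 mm wide; open, the fingers measure 130 mm over their backs; the gripper's body (75 mm by 190 mm) begins 47 mm behind the grasp point.
Start: joints at [-1.387, 0.342, 1.524, -0, 1.275, -0.146], TCP at [170.046, -496.718, 226.741] pointing down, gripper open.
Joint ranges: [-2.53, 2.53], [-0.77, 2.02], [0.04, 2.7], [-1, 4.14], [0.28, 2.66], [-3.11, 3.11]. Speed limits (rad/s): [2.57, 2.57, 3.14, 3.14, 3.14, 3.14].

## Interface

Orientations are given as [roll, pitch, yaw] about the fixed x, y, z axes, in that order (R = Rz(yaw) Ry(pitch) Rx(roll)).
In Python, from plant import bot gives the robot as it stands. The module is installed in compiled form; this text tells all that it offers.
- The arm moves only by the shell command python3 -m jog 'ROWS' [OPENING]. ROWS is JSON, a list of rows, each a list of 6 numbers: the shift along the tool's x, y, z in mm, then the turn, a rotation vector about the tool's x, y, z in rad. In form: [[dx, dy, dz, rx, ry, rz], ...]. A call has 1 to 12 rows; each row shifts and turns the commanded pose from where the row before left it, along the tool's axes as they then stand; what a row does not reach is not made up. A row lasts 1/10 s, in which the tool goes at most 50 mm and 8.59 degrees, less where a joint would pass 70% of its speed; a pose out of reach is approached as far as the arm can. A call with a gripper value outside its range is refused whole. OPENING is the opening in per cent of the stroke, from 0 (shut) to 100 (fully open), set as the call begins (- or left out, the last holds). The fingers move at their own pace and stop on an object; the grip force is fixed at half the most. Time passes only in rows, so rows that do not move let the fingers close. It gives the time, the measured TCP pose, the force, the opening and the grip force at its end, in the units of the state.
- bot.get_obs(): the state, without advancing time (a new reading comes with each control period).
- bot.capture(name): name is "scene" or "top"; returns the picture (480x640x3 uint8, red, green, blue); there is no depth.
- bot.camera_model(name): a dict with "fx", "fy", "cx", "cy" (pixels), "position" and "orientation" of the camera in the world. Camera axes: x right, y down, z forward; pixel columns grow to the right and rows downward; lengths in mm; the calibration is good to about 2 mm. A picture is of the moment at which its call begins. camera_model takes no time and is no camera call.
- bot.close_job(): hands the job in; it is judged then, once.
Trained networks look in the newest picture that a camera, given by its name, has taken for a name from the list of things; names that differ only in an ending like _2 or _b are one class to them, and where a whole thing is asked for, a point or a joint stands for the part that bears it (a point fixed in the world has none). Each returns a list of dicts, best first, with "p" (0 to 1); they miss things now and then, are a little off and sometimes report something else, mostly with a low value. They report only what shows in the picture. A call takes as long as a camera call. They do not tell look-alikes from the thing itself.
- bot.outline_of(target, camera): "mask" (480x640 bool, what is visible of it) and "pixel" ([column, row] in pixels, amid what is visible of it).
The state is a dict: "time": time; "joint_positions": joint angles; "dq": joint speeds; "tau": joint torques, N m; "tool_pos": TCP position; "tcp_rot": TCP orientation; "contact_force": force on the tool from outside, world axes, zero at the start; "moment": the same for the moment, N m; "grip_width": finger opening in mm; "finger_force": force on a finger pad.
Only numpy, scipy, OpenCV 4.12 (cv2) and the standard library are available. Lean on these libraries where they do the work, as an engineer would, in place of code of your own. Each camera call takes 0.05 s, during which the arm holds its last target. There are 200 camera calls.

## Working session

There is one attempt and no reset: what is moved stays moved. The work goes in short steps, Python scripts to look and compute and a shell command to move; the robot and the scene stay as the last step left them, time stands still between calls to the robot, and variables do not carry over. Pictures are saved under pics/ and viewed, at most 10 in all, crops included, and the job is handed in when it is done.

```bash
mkdir -p pics
python3 - <<'E'
from plant import bot
import cv2
for n in("scene","top"):
    im=bot.capture(n); cv2.imwrite(f"pics/{n}0.png",im[:,:,::-1]); print(n,bot.camera_model(n))
    for t in("tin","tall_tin","nest"):
        try:
            for d in bot.outline_of(t,n): print(t,d["p"],d["pixel"],d["mask"].sum())
        except Exception as e: print(t,e)
print(bot.get_obs())
E
```

```text
scene {'fx': 523.662088403743, 'fy': 523.662088403743, 'cx': 321.8908559547707, 'cy': 229.53141849409062, 'position': array([1010.5115701 ,  283.14205297,  727.82373853]), 'orientation': array([-2.47740351,  0.00671582,  1.99324329])}
tin 0.95 [411.7, 327.2] 1991
tin 0.61 [478.4, 356.4] 2277
tin 0.58 [348.6, 280.9] 1784
tall_tin 0.81 [342.5, 184.1] 2230
nest 0.96 [149.5, 198.7] 9746
top {'fx': 510.3836902938982, 'fy': 510.3836902938982, 'cx': 324.9996488217737, 'cy': 239.31796947712544, 'position': array([ 343.33898   ,   46.53424619, 1011.96553566]), 'orientation': array([-2.94201211,  0.00390027, -1.57657396])}
tin 0.69 [171.8, 193.5] 974
tin 0.6 [277.5, 212.8] 924
tin 0.59 [223.8, 195.1] 982
tall_tin 0.92 [318.6, 288.7] 925
nest 0.82 [482.3, 230.7] 8793
{'time': 0.4, 'joint_positions': array([-1.38698189e+00,  3.42110571e-01,  1.52423111e+00, -1.15784816e-05,
        1.27541056e+00, -1.45980909e-01]), 'dq': array([ 0.00038128, -0.00249728,  0.00021333,  0.0003758 ,  0.00015292,
       -0.0006817 ]), 'tau': array([-1.09540168e-03, -4.30716348e+01, -2.44193602e+01,  7.17342691e-02,
        5.03317779e-02, -5.08516041e-05]), 'tool_pos': array([ 170.03964076, -496.65217877,  226.63723996]), 'tcp_rot': array([-3.14143315e+00, -1.22558654e-05,  3.29798712e-01]), 'contact_force': array([-0.6387962 ,  0.41365095, -0.66972537]), 'moment': array([ 0.05361129, -0.02087075, -0.02147284]), 'finger_force': 0.0, 'grip_width': 91.6445118969182}
```

View pics/scene0.png

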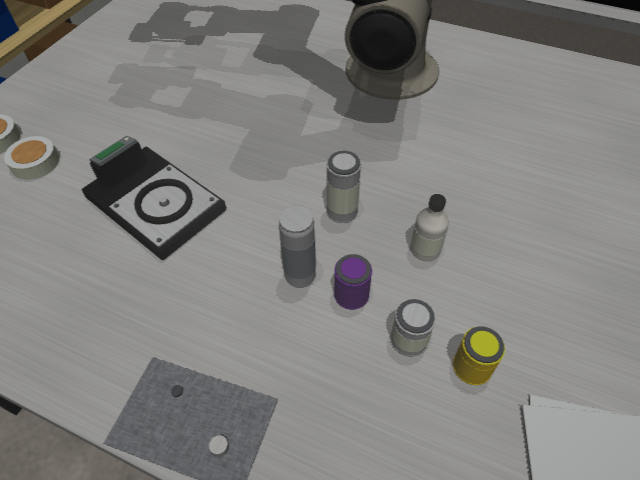

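View pics/top0.png

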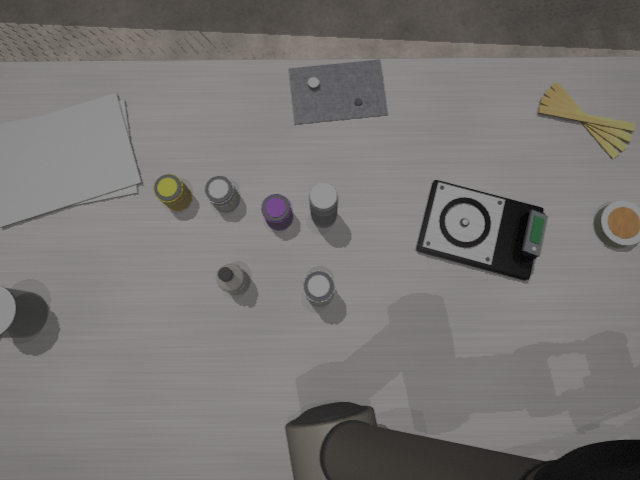

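The top-view candidates, with scene pixels in brackets:
- Short pale tin: (222,194) [412,327]
- Tall pale tin: (319,288) [342,184]
- Purple tin: (277,212) [352,282]
- Yellow tin: (172,193) [478,356]
- Aerosol can: (323,205) [298,247]
- White bottle: (232,278) [430,235]

I choose the short pale tin at top (222,194). Next I'll check it in a close crop and measure it.

```bash
cat > h.py <<'E'
import numpy as np
from plant import bot
from scipy.spatial.transform import Rotation as R
def ray(n,px):
    c=bot.camera_model(n); d=R.from_euler('xyz',c['orientation']).as_matrix()@np.array([(px[0]-c['cx'])/c['fx'],(px[1]-c['cy'])/c['fy'],1])
    return c['position'],d
def at(n,px,z):
    o,d=ray(n,px); return (o+d*(z-o[2])/d[2]).round(1)
def proj(n,p):
    c=bot.camera_model(n); q=R.from_euler('xyz',c['orientation']).as_matrix().T@(np.array(p)-c['position'])
    return np.array([c['fx']*q[0]/q[2]+c['cx'],c['fy']*q[1]/q[2]+c['cy']])
E
cat > m.py <<'E'
from h import *
import cv2
from scipy.optimize import least_squares
a=cv2.imread("pics/scene0.png"); b=cv2.imread("pics/top0.png")
c1=cv2.resize(a[280:380,340:520],None,fx=4,fy=4,interpolation=2); c2=cv2.resize(b[160:230,145:310],None,fx=4,fy=4,interpolation=2)
c=np.zeros((280,720,3),np.uint8); c[:,:660]=c2
cv2.imwrite("pics/crop1.png",np.vstack([c1[:300],c]))
for n in("top","scene"):
    bot.capture(n)
    for d in bot.outline_of("tin",n)+bot.outline_of("tall_tin",n):
        m=d["mask"].astype(np.uint8); H=125 if d["pixel"][1]>250 and n=="top" else 75
        t=np.linspace(0,2*np.pi,48,endpoint=False)
        pts=np.argwhere(m)[:,::-1]; c0=pts.mean(0)
        def sil(p):
            q=np.array([proj(n,[p[0]+28.5*np.cos(u),p[1]+28.5*np.sin(u),z]) for u in t for z in(0,H)],np.float32)
            return cv2.moments(cv2.convexHull(q))
        def f(p):
            M=sil(p); return [M['m10']/M['m00']-c0[0],M['m01']/M['m00']-c0[1]]
        print(n,d["pixel"],d["p"],"h75" if H==75 else "h125",least_squares(f,at(n,c0,40)[:2],diff_step=1e-3).x.round(1))
for n,pin in(("top",(465,223)),("scene",(164,202))): print("nest",at(n,pin,38))
# dock plate corners
for n,ps in(("top",[(441,184),(504,200),(493,263),(427,244)]),):
    print([at(n,p,30) for p in ps])
E
python3 m.py
```

```text
top [172.7, 191.5] 0.85 h75 [636.6 351.7]
top [278.0, 215.0] 0.8 h75 [594.7 143.9]Traceback (most recent call last):
  File "m.py", line 19, in <module>
    print(n,d["pixel"],d["p"],"h75" if H==75 else "h125",least_squares(f,at(n,c0,40)[:2],diff_step=1e-3).x.round(1))
                                                         ~~~~~~~~~~~~~^^^^^^^^^^^^^^^^^^^^^^^^^^^^^^^^^^
    return func(*args, **kwargs)
    result = trf(vector_fun.fun, vector_fun.jac, x0, f0, J0, lb, ub, ftol, xtol,
                 gtol, max_nfev, x_scale, loss_function, tr_solver,
                 tr_options.copy(), verbose, callback=callback_wrapped)
    return trf_no_bounds(
        fun, jac, x0, f0, J0, ftol, xtol, gtol, max_nfev, x_scale,
        loss_function, tr_solver, tr_options, verbose, callback=callback)
    f_new = fun(x_new)
    self._update_fun()
    ~~~~~~~~~~~~~~~~^^
    self.f = self.fun_wrapped(xp_copy(self.x))
             ~~~~~~~~~~~~~~~~^^^^^^^^^^^^^^^^^
    return np.atleast_1d(self.fun(x))
                         ~~~~~~~~^^^
    return self.f(x, *self.args, **self.kwargs)
           ~~~~~~^^^^^^^^^^^^^^^^^^^^^^^^^^^^^^
  File "m.py", line 18, in f
    M=sil(p); return [M['m10']/M['m00']-c0[0],M['m01']/M['m00']-c0[1]]
  File "m.py", line 15, in sil
    q=np.array([proj(n,[p[0]+28.5*np.cos(u),p[1]+28.5*np.sin(u),z]) for u in t for z in(0,H)],np.float32)
                ~~~~^^^^^^^^^^^^^^^^^^^^^^^^^^^^^^^^^^^^^^^^^^^^^^^
  File "h.py", line 10, in proj
    c=bot.camera_model(n); q=R.from_euler('xyz',c['orientation']).as_matrix().T@(np.array(p)-c['position'])
ValueError: time passes only in moves, steps and waits
```

View pics/crop1.png

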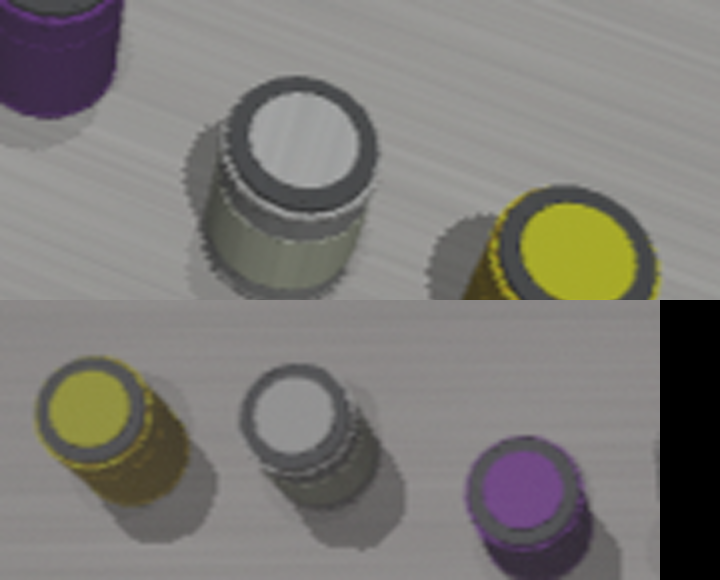

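The crop shows the short pale tin between the yellow and the purple one. Its lid centre is at top (218.5,188.8) and scene (415.8,316.3).

```bash
sed -i 's/^from scipy.spatial/C={n:bot.camera_model(n) for n in ("top","scene")}\nfrom scipy.spatial/; s/c=bot.camera_model(n)/c=C[n]/' h.py
python3 - <<'E'
from h import *
for l,n,p,z in(("tin","top",(218.5,188.75),75),("tin","scene",(415.75,316.25),75),("yel","top",(167.5,187),75),("pur","top",(276,207.5),75),("tall","top",(319,287),125),("tall","scene",(344,163),125),("aero","top",(323,194),145),("bottle","top",(228,272),130),("nest","top",(465,223),38),("nest","scene",(164,202),38)): print(l,n,at(n,p,z))
print([at("top",p,30)[:2] for p in[(441,184),(504,200),(493,263),(427,244)]], [at("top",p,95)[:2] for p in [(530,210),(547,215),(538,257),(522,252)]])
E
```

```text
tin top [632.9 252.2  75. ]
tin scene [633.5 252.9  75. ]
yel top [637.1 350.1  75. ]
pur top [595.1 141.7  75. ]
tall top [438.2  59.9 125. ]
tall scene [442.1  62.5 125. ]
aero top [600.3  52.  145. ]
bottle top [464.8 218.2 130. ]
nest top [ 571.2 -225.    38. ]
nest scene [ 576.  -220.1   38. ]
[array([ 653.6, -184. ]), array([ 619.5, -307.7]), array([ 492.9, -276.8]), array([ 531.3, -150.4])] [array([ 581.7, -330.8]), array([ 572. , -361.4]), array([ 493.5, -337.8]), array([ 502.9, -309.6])]
```

```bash
python3 -m jog '[[0,0,0,0,0,-0.139],[0,0,0,0,0,-0.139],[0,0,0,0,0,-0.139],[0,0,0,0,0,-0.139],[0,0,0,0,0,-0.139],[0,0,0,0,0,-0.139],[0,0,0,0,0,-0.139],[42,12,0,0,0,0],[42,12,0,0,0,0],[42,12,0,0,0,0],[42,12,0,0,0,0],[42,12,0,0,0,0]]' 100 && python3 -m jog '[[42,12,0,0,0,0],[42,12,0,0,0,0],[42,12,0,0,0,0],[42,12,0,0,0,0],[42,12,0,0,0,0],[42,12,0,0,0,0],[42,12,0,0,0,0],[42,12,0,0,0,0],[42,12,0,0,0,0],[42,12,0,0,0,0],[42,12,0,0,0,0],[42,12,0,0,0,0]]'
```

```text
time: 1.75
tool_pos: [284.1, -308.6, 226.9]
tcp_rot: [3.141, 0.0, 1.302]
contact_force: [0.4, -0.4, 0.0]
grip_width: 92.0
finger_force: 0.0
time: 2.95
tool_pos: [556.5, 139.6, 226.7]
tcp_rot: [3.141, 0.0, 1.303]
contact_force: [0.8, -0.5, 0.5]
grip_width: 92.1
finger_force: 0.0
```

```bash
python3 -m jog '[[32,11,0,0,0,0],[32,11,0,0,0,0],[32,11,0,0,0,0],[32,11,0,0,0,0],[0,0,40,0,0,0],[0,0,40,0,0,0],[0,0,20,0,0,0],[0,0,0,0,0,0],[0,0,0,0,0,0]]'
python3 - <<'E'
from plant import bot
import cv2,numpy as np
a=bot.capture("scene")[150:450,200:600]; cv2.imwrite("pics/hover.png",cv2.resize(a,None,fx=2,fy=2)[:,:,::-1])
E
```

```text
time: 3.85
tool_pos: [632.6, 249.6, 127.3]
tcp_rot: [3.141, -0.0, 1.303]
contact_force: [1.1, -0.5, 0.7]
grip_width: 91.9
finger_force: 0.0
```

View pics/hover.png

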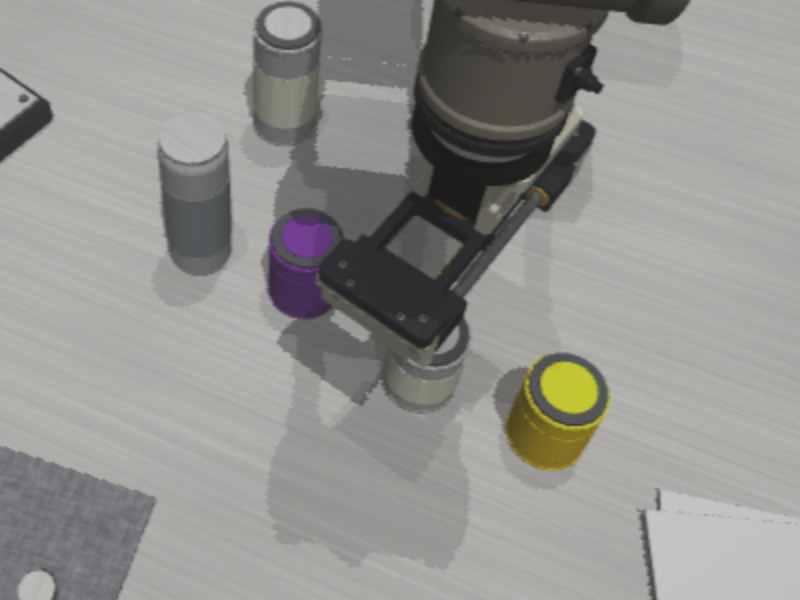

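The hand is above the short tin, clear of the purple and yellow ones. The gripper tool is at about (400,290) and the tin at (425,365). I'll shift 3 mm, descend and grip.

```bash
python3 -m jog '[[3,-0.5,20,0,0,0],[0,0,20,0,0,0],[0,0,20,0,0,0],[0,0,20,0,0,0],[0,0,20,0,0,0],[0,0,0,0,0,0],[0,0,0,0,0,0]]' && python3 -m jog '[[0,0,0,0,0,0],[0,0,0,0,0,0],[0,0,0,0,0,0],[0,0,0,0,0,0],[0,0,0,0,0,0],[0,0,0,0,0,0],[0,0,0,0,0,0],[0,0,0,0,0,0]]' 0
```

```text
time: 4.6
tool_pos: [633.5, 252.8, 28.5]
tcp_rot: [3.139, -0.001, 1.303]
contact_force: [-0.1, 0.5, 0.9]
grip_width: 92.0
finger_force: 0.0
time: 5.4
tool_pos: [632.4, 252.6, 26.9]
tcp_rot: [-3.142, 0.0, 1.303]
contact_force: [-0.8, -0.3, 2.8]
grip_width: 55.1
finger_force: 30.0
```

```bash
python3 -m jog '[[0,0,15,0,0,0],[0,0,-25,0,0,0],[0,0,-40,0,0,0],[0,0,-40,0,0,0],[0,0,-40,0,0,0],[0,0,-40,0,0,0],[0,0,-30,0,0,0]]' >/dev/null --help 2>&1 | head -0
python3 - <<'E'
from h import *
import cv2
print(bot.get_obs()["tool_pos"],bot.get_obs()["grip_width"])
a=cv2.imread("pics/scene0.png"); b=cv2.imread("pics/top0.png")
c1=cv2.resize(a[160:250,100:220],None,fx=5,fy=5,interpolation=2)[:300]; c2=cv2.resize(b[185:265,410:550],None,fx=5,fy=5,interpolation=2)[:300]
for n,im,c in(("scene",a,(164,202)),("top",b,(465,223))):
    g=cv2.cvtColor(im,cv2.COLOR_BGR2GRAY); m=(g<75).astype(np.uint8)
    k,l,s,ce=cv2.connectedComponentsWithStats(m)
    for i in range(1,k):
        if np.hypot(*(ce[i]-c))<6 and s[i][4]>100:
            pts=cv2.findContours((l==i).astype(np.uint8),cv2.RETR_EXTERNAL,cv2.CHAIN_APPROX_NONE)[0][0]
            e=cv2.fitEllipse(pts); w=np.array([at(n,p,40)[:2] for p in pts[:,0]]); q=cv2.minEnclosingCircle(w.astype(np.float32))
            print(n,e,at(n,e[0],40),q,w.mean(0))
E
```

```text
[632.42408125 252.59609139  26.88367177] 55.10467131841739
scene ((163.07635498046875, 201.07321166992188), (43.29735565185547, 57.79447937011719), 74.55790710449219) [ 576.1 -221.4   40. ] ((574.449951171875, -222.04998779296875), 52.994285583496094) [ 575.25821918 -221.96849315]
top ((464.6752624511719, 222.17689514160156), (48.58466720581055, 50.56005096435547), 120.02449798583984) [ 572.3 -223.9   40. ] ((572.89111328125, -223.85205078125), 50.26903533935547) [ 572.55531915 -224.04042553]
```

The stray first command moved nothing; the arm's pose is unchanged. The nest is at about (574, -222.7). I'll lift now.

```bash
python3 -m jog '[[0,0,-20,0,0,0],[0,0,-40,0,0,0],[0,0,-40,0,0,0],[0,0,-40,0,0,0],[0,0,-40,0,0,0],[0,0,-20,0,0,0],[0,0,0,0,0,0]]' && python3 -m jog '[[-39.5,5.8,0,0,0,0],[-39.5,5.8,0,0,0,0],[-39.5,5.8,0,0,0,0],[-39.5,5.8,0,0,0,0],[-39.5,5.8,0,0,0,0],[-39.5,5.8,0,0,0,0],[-39.5,5.8,0,0,0,0],[-39.5,5.8,0,0,0,0],[-39.5,5.8,0,0,0,0],[-39.5,5.8,0,0,0,0],[-39.5,5.8,0,0,0,0],[-39.5,5.8,0,0,0,0]]' && python3 -m jog '[[0,0,30,0,0,0],[0,0,30,0,0,0],[0,0,25,0,0,0],[0,0,0,0,0,0],[0,0,0,0,0,0]]'
python3 - <<'E'
from plant import bot
import cv2,numpy as np
a=bot.capture("scene")[80:300,50:330]; b=bot.capture("top")[120:340,380:600]
cv2.imwrite("pics/over.png",np.hstack([cv2.resize(x,(400,400*x.shape[0]//x.shape[1]))[:314] for x in(a,b)])[:,:,::-1])
E
```

```text
time: 6.1
tool_pos: [633.8, 252.9, 229.9]
tcp_rot: [3.136, -0.003, 1.303]
contact_force: [0.9, 0.5, -4.2]
grip_width: 55.8
finger_force: 30.0
time: 7.3
tool_pos: [572.7, -224.0, 223.7]
tcp_rot: [-3.137, -0.001, 1.303]
contact_force: [1.1, -0.4, -3.2]
grip_width: 56.1
finger_force: 30.0
time: 7.8
tool_pos: [573.5, -222.6, 140.4]
tcp_rot: [-3.139, -0.001, 1.303]
contact_force: [0.6, -0.2, -2.9]
grip_width: 55.5
finger_force: 30.0
```

View pics/over.png

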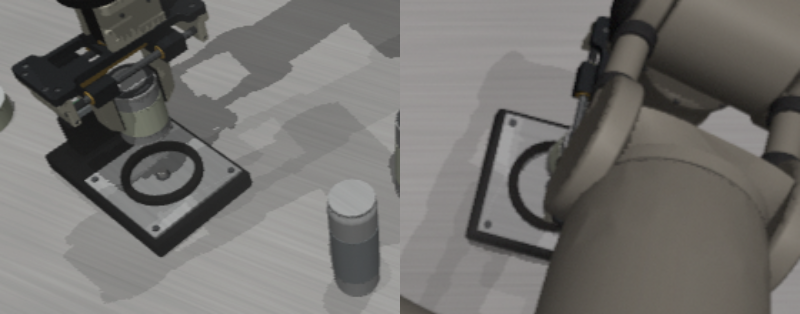

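The tin hangs upright in the fingers above and behind the collar in the scene view, as expected at its height. I'll lower it to just above the floor, then slowly onto it.

```bash
python3 -m jog '[[0,0,15,0,0,0],[0,0,15,0,0,0],[0,0,15,0,0,0],[0,0,15,0,0,0],[0,0,8,0,0,0],[0,0,0,0,0,0],[0,0,0,0,0,0]]' && python3 -m jog '[[0,0,4,0,0,0],[0,0,4,0,0,0],[0,0,3,0,0,0],[0,0,2,0,0,0],[0,0,2,0,0,0],[0,0,0,0,0,0],[0,0,0,0,0,0],[0,0,0,0,0,0]]'
python3 - <<'E'
from plant import bot
import cv2,numpy as np
a=bot.capture("scene")[110:270,70:270]
cv2.imwrite("pics/in.png",cv2.resize(a,None,fx=3.5,fy=3.5)[:,:,::-1])
E
```

```text
time: 8.6
tool_pos: [574.7, -223.2, 74.8]
tcp_rot: [3.14, 0.0, 1.303]
contact_force: [-0.3, -0.1, -2.5]
grip_width: 55.8
finger_force: 30.0
time: 9.4
tool_pos: [574.0, -222.9, 58.8]
tcp_rot: [-3.142, 0.0, 1.303]
contact_force: [-0.5, -0.0, -3.1]
grip_width: 55.5
finger_force: 30.0
```

View pics/in.png

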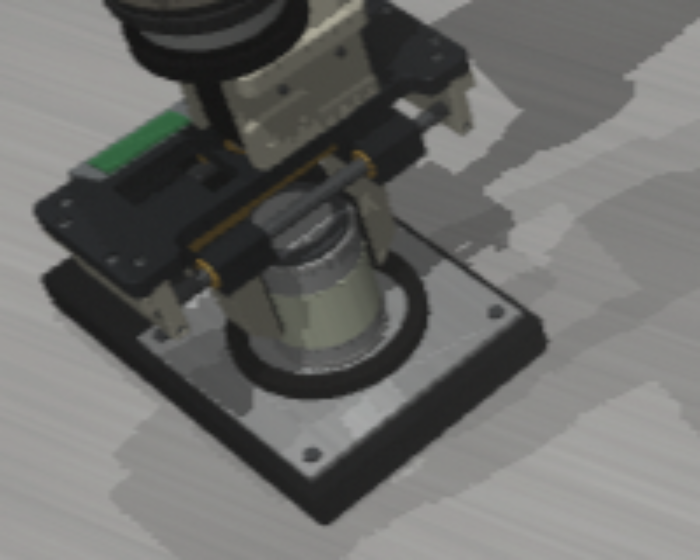

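The tin is inside the collar at about (325,330), a little above the floor. I'll ease it down further and watch the force.

```bash
python3 -m jog '[[0,0,1,0,0,0],[0,0,1,0,0,0],[0,0,0,0,0,0],[0,0,0,0,0,0]]' && python3 -m jog '[[0,0,0.5,0,0,0],[0,0,0.5,0,0,0],[0,0,0,0,0,0],[0,0,0,0,0,0]]'
```

```text
time: 9.85
tool_pos: [574.2, -223.0, 56.9]
tcp_rot: [3.141, 0.0, 1.303]
contact_force: [-0.6, 0.4, -1.4]
grip_width: 55.5
finger_force: 30.0
time: 10.25
tool_pos: [574.2, -223.0, 56.8]
tcp_rot: [3.141, 0.0, 1.303]
contact_force: [-2.3, 0.7, 6.6]
grip_width: 55.7
finger_force: 30.0
```

The floor is reached (+6.6 N), so I'll release gently and retreat upward.

```bash
python3 -m jog '[[0,0,0,0,0,0],[0,0,0,0,0,0],[0,0,0,0,0,0],[0,0,0,0,0,0],[0,0,0,0,0,0],[0,0,0,0,0,0],[0,0,0,0,0,0]]' 100 && python3 -m jog '[[0,0,-10,0,0,0],[0,0,-20,0,0,0],[0,0,-40,0,0,0],[0,0,-40,0,0,0],[0,0,-40,0,0,0],[0,0,-30,0,0,0],[0,0,0,0,0,0],[0,0,0,0,0,0],[0,0,0,0,0,0]]'
python3 - <<'E'
from h import *
import cv2
a=bot.capture("scene"); print(proj("scene",[574,-222.7,105]),proj("scene",[574,-222.7,30]))
cv2.imwrite("pics/done.png",cv2.resize(a[110:270,70:370],None,fx=2.6,fy=2.6)[:,:,::-1])
E
```

```text
time: 10.95
tool_pos: [574.1, -222.9, 55.7]
tcp_rot: [3.142, 0.0, 1.303]
contact_force: [0.0, 0.3, -0.2]
grip_width: 91.9
finger_force: 0.0
time: 11.85
tool_pos: [573.4, -222.6, 234.6]
tcp_rot: [-3.139, -0.0, 1.303]
contact_force: [0.1, -0.1, -0.8]
grip_width: 91.9
finger_force: 0.0
[153.49348382 174.01453069] [164.53896608 203.75606253]
```

View pics/done.png

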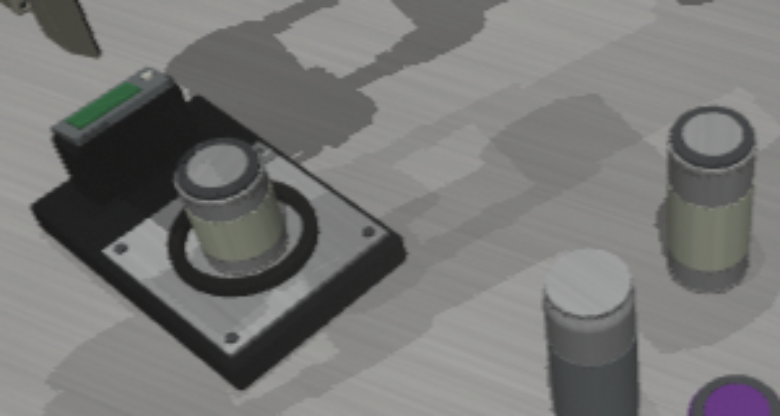

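The tin stands upright in the collar, with its lid at crop (220,169), about 1 px from the expected spot. The tall tin is in place and the gripper is clear, so I'm handing in.

```bash
python3 -c "
from plant import bot
print(bot.close_job())"
```

```text
the job is handed in; nothing more can be done
None
```

I lowered the short tin into the dock's nest, released it and handed the job in at about 12 s; the last picture shows it upright inside the collar and the tall tin where it was, but the pin's travel was never read and no verdict came back.

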